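# Gauge the vial pucks and pull the undersized one

## Task

One of the two white vial pucks has the right bush inside and the other an undersized one, and you cannot tell by looking: try them with the steel plug gauge from its stand, pressing only gently and feeling about for the bore before you call one bad, because the bushes float. Leave the gauge standing fully home in the puck it passes, with that puck upright where it stands, and put the other puck upright in the shallow metal reject tray. Leave the other bottles and things on the counter alone.

Things in the scene. Friction and masses are not known exactly. Their poses are not given: they have to be found in the camera images.
- gauge: steel go gauge, about 0.22 kg, starts standing in its stand; origin at the centre of the nose's flat end, z up along its axis. From the origin up: plain round pin 18 mm in diameter with a 1 mm chamfer at the nose, up to 42 mm; round collar 36 mm across from 42 to 48 mm; square dark grip 20 x 20 mm, its flats along the gauge's x and y, from 48 to 94 mm.
- puck_a: the first white plastic vial puck standing loose on the mat: a plain cylinder 54 mm across, 50 mm tall, about 0.22 kg; origin at the centre of its underside, z up (yaw means nothing). With the gauge fully home, the collar rests on the puck's top and the nose is 8 mm above this origin. If the bore is too small, or right but out of line, the nose stops on the bush, 38 mm above this origin.
- puck_b: the second of two like pucks: white plastic vial puck standing loose on the mat: a plain cylinder 54 mm across, 50 mm tall, about 0.22 kg; origin at the centre of its underside, z up (yaw means nothing). With the gauge fully home, the collar rests on the puck's top and the nose is 8 mm above this origin. If the bore is too small, or right but out of line, the nose stops on the bush, 38 mm above this origin.
- puck_a_mouth (a point): centre of the round mouth in puck_a's top, z up. The mouth is 27 mm wide, 10 mm deep. In a wider chamber below sits a loose steel bush, 32 mm across, 32 mm tall, its top 12 mm below this point. It cannot come out but floats sideways: its bore starts 2.5 to 4 mm off the puck's axis, any way. One puck's bush has a 20 mm bore, the other's 14 mm, at random. Chamber floor: 44 mm below this point.
- puck_b_mouth (a point): centre of the round mouth in puck_b's top, z up. The mouth is 27 mm wide, 10 mm deep. In a wider chamber below sits a loose steel bush, 32 mm across, 32 mm tall, its top 12 mm below this point. It cannot come out but floats sideways: its bore starts 2.5 to 4 mm off the puck's axis, any way. One puck's bush has a 20 mm bore, the other's 14 mm, at random. Chamber floor: 44 mm below this point.
- stand: fixed grey gauge stand, a block 70 x 70 x 52 mm with an upright 23 mm hole in the middle of its top; origin at the centre of its underside. The gauge starts in the hole with its collar resting on the top, nose 10 mm above the counter.
- tray: fixed reject tray of bare metal, open above, 140 x 140 mm outside, walls 4 mm thick and 20 mm high, floor 4 mm thick; origin at the centre of its underside, x and y along its sides.
- mat: thin black rubber work mat fixed to the counter, 320 x 420 mm, 3 mm thick, on which the two pucks and the small vial stand; origin at the centre of its underside
- vial: bystander: a small amber vial, 26 mm across and 55 mm tall, standing between the two pucks
- bottle_tall: bystander: white medicine bottle, 52 mm across, 95 mm tall
- bottle_amber: bystander: amber medicine bottle with a paper label, 56 mm across, 85 mm tall
- carton: bystander: cardboard carton 50 x 90 x 60 mm
- cap: bystander: loose white bottle cap, 38 mm across, 14 mm tall
- jar: bystander: squat white jar, 60 mm across, 60 mm tall
Things that resemble listed ones, but are neither listed nor needed, are in the scene too. What is shaped like the puck_b but orange is not meant. What is shaped like the gauge but brown is not meant.

How it is judged:
On the way, in this order (a step that is already met when the one before it is completed fails the run):
1. the gauge is lifted out of its stand (z of gauge in the frame of stand above 0.055 m), for 0.1 s.
2. the gauge has gone fully home in a puck (((z of gauge in the frame of puck_a below 0.013 m and horizontal distance between gauge and puck_a below 0.008 m and height (world z) of gauge below 0.023 m) or (z of gauge in the frame of puck_b below 0.013 m and horizontal distance between gauge and puck_b below 0.008 m and height (world z) of gauge below 0.023 m))), for 0.2 s.
At the end, for the whole second after the job is handed in: The gauge stands home in one puck (nose under 13 mm above its underside, within 8 mm of its axis, tilt under 0.2 rad); that puck is upright, within 50 mm of its start; the other stands upright on the tray floor, its centre within 50 mm of the tray centre along each side; all at rest (((z of gauge in the frame of puck_a below 0.013 m and horizontal distance between gauge and puck_a below 0.008 m and height (world z) of gauge below 0.023 m and angle between gauge's own z axis and vertical below 0.2 rad and angle between puck_a's own z axis and vertical below 0.1 rad and height (world z) of each of puck_a, puck_b below 0.01 m and distance of puck_a from where it was at the start of the episode below 0.05 m and x of puck_b in the frame of tray between -0.05 and 0.05 m and y of puck_b in the frame of tray between -0.05 and 0.05 m and angle between puck_b's own z axis and vertical below 0.15 rad and linear speed of puck_b below 0.02 m/s) or (z of gauge in the frame of puck_b below 0.013 m and horizontal distance between gauge and puck_b below 0.008 m and height (world z) of gauge below 0.023 m and angle between gauge's own z axis and vertical below 0.2 rad and angle between puck_b's own z axis and vertical below 0.1 rad and height (world z) of each of puck_b, puck_a below 0.01 m and distance of puck_b from where it was at the start of the episode below 0.05 m and x of puck_a in the frame of tray between -0.05 and 0.05 m and y of puck_a in the frame of tray between -0.05 and 0.05 m and angle between puck_a's own z axis and vertical below 0.15 rad and linear speed of puck_a below 0.02 m/s)) and linear speed of gauge below 0.02 m/s); the robot touches nothing.
It fails at once if a puck is pressed onto the mat with more than 40 N (contact force between any of puck_a, puck_b and mat above 40 N).
It fails at once if a puck is tipped over (angle between any of puck_a, puck_b's own z axis and vertical above 0.6 rad).
It fails at once if a bystander is moved more than 30 mm (distance of any of vial, bottle_tall, bottle_amber, carton, cap, jar from where it was at the start of the episode above 0.03 m).
It also fails if it takes over 72 s, if anything falls off the work surface, if the arm or the gripper's body presses on something with over 40 N, if the wrist force passes 120 N, or if a joint passes its speed limit or range.

## Robot

A 6-joint arm with a two-finger parallel gripper is mounted at the origin on the work surface. World frame = base frame: x ahead of the robot, y to its left, z up, the work surface at z = 0. Lengths are in m, angles in rad, forces in N, time in s.
With the tool pointing down it reaches from about 0.325 to 0.9 m from the base axis. Payload 6.1 kg.
Tool frame: the origin (TCP) lies on the front face of the gripper's body, between the roots of the fingers; the fingertips stand 70 mm ahead of it and the grasp point (between the pads) lies 51 mm ahead of it; z points along the fingers, y is the direction in which the jaws open and shut (so a half turn about z gives the same grasp; the last joint's range is limited). The gripper opens to 87 mm and grips with 3 to 60 N. Pads are 19 mm wide; open, the fingers measure 117 mm over their backs; the gripper's body (75 mm by 190 mm) begins 51 mm behind the grasp point.
Start: joints at [-1.262, 0.22, 1.526, -0, 1.395, -0.126], TCP at [0.263, -0.567, 0.292] pointing down, gripper open.
Joint ranges: [-2.98, 2.98], [-0.91, 2.08], [0.09, 2.57], [-1.24, 4.39], [0.2, 2.65], [-2.68, 2.68]. Speed limits (rad/s): [2.57, 2.57, 3.01, 3.14, 3.14, 3.14].

## Interface

Orientations are given as a rotation vector (axis times angle).
In Python, from bench import readout, vision, manip gives the robot as it stands.
- The arm moves only by the shell command python3 -m crank 'ROWS' [FORCE]. ROWS is a JSON object of lists of equal length, an entry for each row: "translation": the shift along the tool's x, y, z in cm, a list of three; "angular": the turn, a rotation vector about the tool's x, y, z in degrees, a list of three; "fingers": the closure in counts, from 0 (fully open) to 255 (shut). A call has 1 to 8 rows; each row shifts and turns the pose as measured when the row begins, along the tool's axes as they then stand; what a row does not reach is not made up. A row lasts 1/8 s, in which the tool goes at most 62.5 mm and 10.7 degrees, less where a joint would pass 70% of its speed; a pose out of reach is approached as far as the arm can. A call with a gripper value outside its range is refused whole. The fingers move at their own pace and stop on an object; FORCE is the grip in N (left out, the last holds). Time passes only in rows, so rows that do not move let the fingers close. It gives the time, the measured TCP pose, the force and the opening at its end, in the units of the state.
- readout.get_obs(): the state, without advancing time (a new reading comes with each control period).
- vision.grab_frame(name): name is "scene" or "top" or "wrist"; returns (picture, depth): 420x560x3 uint8, red, green, blue; 420x560 float32, m along the optical axis (not along the pixel's ray), 0 where there is no reading.
- vision.get_calibration(name): a dict with "fov_y" (degrees; the focal length in pixels is half the picture's height over the tangent of half this angle, whatever the lens; pixels are square), "cx", "cy" (the principal point, pixels), "world_from_camera" (4x4, takes a point from camera to world coordinates). Camera axes: x right, y down, z forward; pixel columns grow to the right and rows downward; lengths in m; the calibration is good to about 2 mm. A picture is of the moment at which its call begins: read the wrist's pose just before it. get_calibration takes no time and is no camera call; for the wrist camera it gives the pose at the moment of the call.
- manip.finish_job(): hands the job in, once; it reports no verdict.
The state is a dict: "clock": time; "q": joint angles; "qvel": joint speeds; "effort": joint torques, N m; "ee_pos": TCP position; "tool_rot": TCP orientation; "contact_force": force on the tool from outside, world axes, zero at the start; "moment": the same for the moment, N m; "width": finger opening in m.
Only numpy, scipy, OpenCV 4.12 (cv2) and the standard library are available. Lean on these libraries where they do the work, as an engineer would, in place of code of your own. Each camera call takes 0.05 s, during which the arm holds its last target.

## Working session

There is one attempt and no reset: what is moved stays moved. The work goes in short steps, Python scripts to look and compute and a shell command to move; the robot and the scene stay as the last step left them, time stands still between calls to the robot, and variables do not carry over. Pictures are saved under pics/ and viewed, and the job is handed in when it is done.

```bash
ls; mkdir -p pics
cat > h.py <<'E'
import numpy as np, cv2
from bench import readout, vision, manip
def K(name):
    c=vision.get_calibration(name); f=210/np.tan(np.radians(c['fov_y'])/2)
    return f,c['cx'],c['cy'],np.array(c['world_from_camera'])
def save(name,fn):
    c=K(name); p,d=vision.grab_frame(name)
    cv2.imwrite('pics/%s.png'%fn,cv2.cvtColor(p,cv2.COLOR_RGB2BGR)); np.savez('pics/%s.npz'%fn,p=p,d=d,f=c[0],cx=c[1],cy=c[2],T=c[3])
def ray(z,u,v,h):
    T=z['T'];r=T[:3,:3]@np.array([(u-z['cx'])/z['f'],(v-z['cy'])/z['f'],1]);o=T[:3,3]
    return o+r*(h-o[2])/r[2]
def cloud(z):
    d=z['d'];v,u=np.mgrid[:d.shape[0],:d.shape[1]]
    P=np.stack([(u-z['cx'])/z['f']*d,(v-z['cy'])/z['f']*d,d],-1)
    return P@z['T'][:3,:3].T+z['T'][:3,3]
E
python3 - <<'E'
from h import *
print(readout.get_obs())
for n in ['scene','top','wrist']:
    save(n,n+'0'); print(n,vision.get_calibration(n))
E
```

```text
pics
{'clock': 0.0, 'q': array([-1.26209798e+00,  2.21265010e-01,  1.52764603e+00, -3.53493341e-05,
        1.39470338e+00, -1.26108776e-01]), 'qvel': array([-0.00038556, -0.0017343 ,  0.00249583,  0.0002892 , -0.00073566,
        0.00076899]), 'effort': array([ 8.20844252e-04, -4.94606352e+01, -3.87382579e+01,  6.98523922e-02,
        5.72483847e-02, -1.54486715e-04]), 'ee_pos': array([ 0.26310056, -0.56636808,  0.29109456]), 'tool_rot': array([-3.06567703e+00, -6.77201883e-01,  3.43740038e-04]), 'contact_force': array([-0.20158956, -0.52093615, -0.30895717]), 'moment': array([-0.02599273, -0.00579218, -0.02680023]), 'width': 0.08709758649974332}
scene {'fov_y': 55.36209093970575, 'cx': 280.70009005173813, 'cy': 208.90145783782285, 'world_from_camera': array([[ 0.85582938,  0.28307137, -0.43292802,  1.01784344],
       [ 0.51707099, -0.49070367,  0.7013184 , -0.66062282],
       [-0.01391621, -0.82406342, -0.56632661,  0.59829685],
       [ 0.        ,  0.        ,  0.        ,  1.        ]])}
top {'fov_y': 51.85385085883748, 'cx': 281.17538843313207, 'cy': 209.04353713223836, 'world_from_camera': array([[-0.00689468, -0.97645701,  0.2156019 ,  0.37605861],
       [-0.99996932,  0.00753389,  0.00214308, -0.02674802],
       [-0.00371694, -0.21558051, -0.976479  ,  1.15335921],
       [ 0.        ,  0.        ,  0.        ,  1.        ]])}
wrist {'fov_y': 68.98651527414115, 'cx': 280.38887677211187, 'cy': 211.14957784818193, 'world_from_camera': array([[ 0.42131144, -0.87860196, -0.22484498,  0.32474791],
       [-0.90691458, -0.40859877, -0.10272771, -0.5379589 ],
       [-0.00161461,  0.24719555, -0.96896427,  0.38504252],
       [ 0.        ,  0.        ,  0.        ,  1.        ]])}
```

View pics/scene0.png

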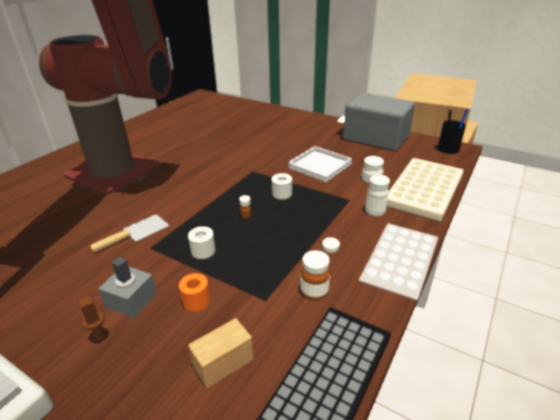

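View pics/top0.png

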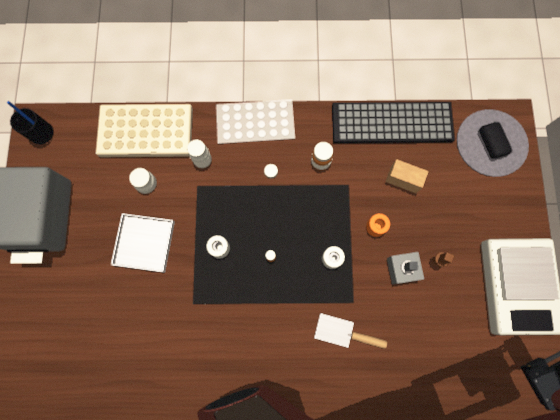

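View pics/wrist0.png

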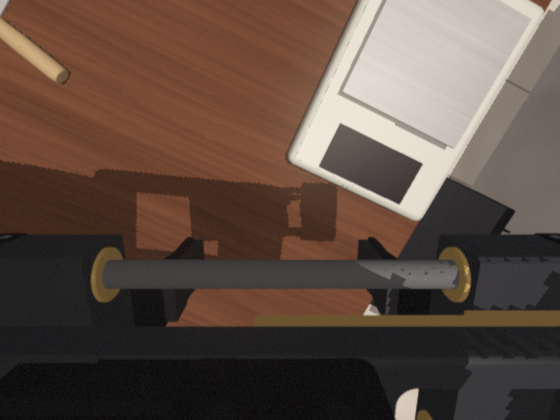

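The scene view shows the gauge in its stand at (124,290) with the brown decoy at (92,318). The white pucks are at (202,242) and (282,186), and the orange decoy is at (194,292). In the top view the gauge and stand are at (406,268), the brown decoy at (444,258), the pucks at (333,258) and (218,247), the vial at (270,256) and the tray at (143,242). Next I'll measure and enlarge.

```bash
cat > m.py <<'E'
from h import *
z=np.load('pics/top0.npz'); P=cloud(z); p=z['p']
hsv=cv2.cvtColor(p,cv2.COLOR_RGB2HSV)
def reg(u,v,r,lo,hi):
    Q=P[v-r:v+r,u-r:u+r].reshape(-1,3); Q=Q[(Q[:,2]>lo)&(Q[:,2]<hi)]
    return Q
for n,u,v,r,lo,hi in [('puckR',333,258,18,.044,.06),('puckL',218,247,18,.044,.06),('vial',270,256,10,.04,.07),('standtop',406,268,22,.044,.056),('gaugetop',406,268,22,.09,.12),('orange',379,225,18,.035,.06),('brown',444,258,14,.06,.12),('mat',275,245,90,-.01,.01),('table',270,340,10,-.02,.02)]:
    Q=reg(u,v,r,lo,hi)
    if len(Q)<3: print(n,len(Q));continue
    xy=Q[:,:2].astype(np.float32); c,rad=cv2.minEnclosingCircle(xy)
    print(n,len(Q),'mean',Q.mean(0).round(4),'zmed',np.median(Q[:,2]).round(4),'circ',np.round(c,4),round(rad,4),'rect',cv2.minAreaRect(xy))
big=np.hstack([cv2.resize(p[v-28:v+28,u-28:u+28],(260,260),interpolation=cv2.INTER_CUBIC) for u,v in [(425,262),(333,258),(218,247)]])
cv2.imwrite('pics/crop.png',big[:,:,::-1])
E
python3 m.py
```

```text
puckR 276 mean [ 0.4932 -0.1577  0.0516] zmed 0.0517 circ [ 0.4936 -0.1577] 0.0271 rect ((0.4934174418449402, -0.1581837236881256), (0.05175032839179039, 0.051253631711006165), 89.38755798339844)
puckL 269 mean [0.5236 0.1409 0.0515] zmed 0.0517 circ [0.523  0.1414] 0.0274 rect ((0.523367702960968, 0.14068865776062012), (0.05342013016343117, 0.05016147717833519), 45.10589599609375)
vial 79 mean [0.4979 0.0039 0.0568] zmed 0.0572 circ [0.4984 0.0041] 0.0126 rect ((0.497825026512146, 0.003580697812139988), (0.02282780222594738, 0.02290802076458931), 0.767540693283081)
standtop 614 mean [ 0.4642 -0.3413  0.0511] zmed 0.0511 circ [ 0.4656 -0.344 ] 0.0488 rect ((0.46517887711524963, -0.34375929832458496), (0.06995634734630585, 0.07156318426132202), 8.390589714050293)
gaugetop 87 mean [ 0.4647 -0.3417  0.1014] zmed 0.1022 circ [ 0.4649 -0.3434] 0.0134 rect ((0.4648214280605316, -0.3428817093372345), (0.02059537172317505, 0.019449084997177124), 88.1128921508789)
orange 284 mean [ 0.5783 -0.2785  0.048 ] zmed 0.0485 circ [ 0.579  -0.2796] 0.0279 rect ((0.5784707069396973, -0.27972567081451416), (0.05231347680091858, 0.05300408974289894), 4.7570271492004395)
brown 121 mean [ 0.4848 -0.4313  0.0851] zmed 0.0907 circ [ 0.4853 -0.4331] 0.0131 rect ((0.4852462708950043, -0.4337904751300812), (0.019999980926513672, 0.020234202966094017), 66.8299331665039)
mat 30809 mean [ 0.5332 -0.0058  0.0007] zmed 0.0007 circ [ 0.5532 -0.0079] 0.3419 rect ((0.5451453924179077, -0.0049145519733428955), (0.5042250752449036, 0.48734885454177856), 89.6200942993164)
table 399 mean [ 0.2884  0.0082 -0.0012] zmed -0.0012 circ [0.2885 0.0082] 0.034 rect ((0.2884603440761566, 0.008255599066615105), (0.04909597709774971, 0.04723155125975609), 89.6728515625)
```

Run:
```python
from h import *
z=np.load('pics/top0.npz');p=z['p']
hsv=cv2.cvtColor(p,cv2.COLOR_RGB2HSV)
m=((p.max(2)<45)).astype(np.uint8); m[:180]=0;m[310:]=0;m[:,:185]=0;m[:,362:]=0
cs=max(cv2.findContours(m,0,2)[0],key=cv2.contourArea)
for b in cv2.boxPoints(cv2.minAreaRect(cs)): print('mat',b,ray(z,*b,.003).round(4))
m=((hsv[...,1]<60)).astype(np.uint8); m[:200]=0;m[285:]=0;m[:,:100]=0;m[:,185:]=0
cs=max(cv2.findContours(m,0,2)[0],key=cv2.contourArea)
r=cv2.minAreaRect(cs);print(r)
for b in cv2.boxPoints(r): print('tray',b,ray(z,*b,.02).round(4))
print(ray(z,*r[0],.02))
```

```text
mat [194.25601 187.18198] [0.6937 0.2153 0.003 ]
mat [350.21768 185.81387] [ 0.6942 -0.2151  0.003 ]
mat [351.23422 301.6997 ] [ 0.3817 -0.2048  0.003 ]
mat [195.27255 303.0678 ] [0.381  0.2012 0.003 ]
((142.18492126464844, 242.15428161621094), (54.964176177978516, 56.27396011352539), 10.784297943115234)
tray [109.92344 264.65207] [0.4808 0.4248 0.02  ]
tray [120.45298 209.37201] [0.6287 0.4081 0.02  ]
tray [174.44641 219.6565 ] [0.5994 0.2614 0.02  ]
tray [163.91687 274.93655] [0.4531 0.2821 0.02  ]
[0.53943666 0.34403833 0.02      ]
```

View pics/crop.png

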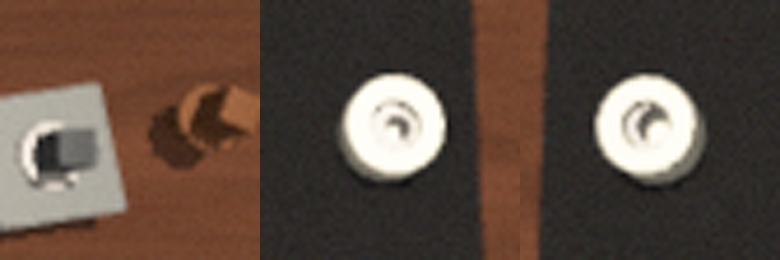

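The grey-steel gauge in the grey stand is top-view px (406,268). It fits the description, since the one at (444,258) is brown. The white pucks are at px (333,258) and (218,247), and the orange one at (379,225) isn't meant. Puck tops read 0.0517 m (0.053 expected) and the gauge top 0.102 m (0.104 expected), so both agree. Next I'll work out the first move.

```bash
cat >> h.py <<'E'
from scipy.spatial.transform import Rotation as R
def go(x,y,z,yaw=None):
    """print the tool-frame shift (cm) and turn (deg) to reach tcp x,y,z, tool down, jaw direction yaw deg (mod 180, nearest)"""
    o=readout.get_obs(); r=R.from_rotvec(o['tool_rot']); M=r.as_matrix()
    d=M.T@(np.array([x,y,z])-o['ee_pos'])*100
    cur=np.degrees(np.arctan2(M[1,1],M[0,1]))
    if yaw is None: yaw=cur
    dy=(yaw-cur+90)%180-90
    a=np.radians(cur+dy); Y=np.array([np.cos(a),np.sin(a),0]);Z=np.array([0,0,-1.]);X=np.cross(Y,Z)
    t=(r.inv()*R.from_matrix(np.stack([X,Y,Z],1))).as_rotvec(degrees=True)
    print('pos',o['ee_pos'].round(4),'yaw',cur.round(1),'tilt',np.degrees(np.arccos(-M[2,2])).round(2),'F',o['contact_force'].round(2),'w',o['width'].round(4),'t',round(o['clock'],2),'q6',o['q'][5].round(2))
    print('shift cm (current tool axes)',d.round(2),'turn deg',t.round(1))
    print('toolX in world',M[:,0].round(3),'toolY',M[:,1].round(3))
def F():
    o=readout.get_obs();print(o['ee_pos'].round(4),'F',o['contact_force'].round(2),'M',o['moment'].round(2),'w',o['width'].round(4),'t',round(o['clock'],2))
E
python3 -c "
from h import *
go(.40,-.40,.30)
go(.4649,-.343,.25,-8)
go(.4649,-.343,.25,82)
Tc=K('wrist')[3];o=readout.get_obs();M=R.from_rotvec(o['tool_rot']).as_matrix();print(M.T@(Tc[:3,3]-o['ee_pos']),M.T@Tc[:3,:3])
"
```

```text
Traceback (most recent call last):
  File "h.py", line 26, in go
    print('pos',o['ee_pos'].round(4),'yaw',cur.round(1),'tilt',np.degrees(np.arccos(-M[2,2])).round(2),'F',o['contact_force'].round(2),'w',o['width'].round(4),'t',round(o['clock'],2),'q6',o['q'][5].round(2))
                                                                                                                                           ^^^^^^^^^^^^^^^^
AttributeError: 'float' object has no attribute 'round'
```

```bash
sed -i "s/o\['width'\].round(4)/round(o['width'],4)/" h.py
python3 -c "
from h import *
go(.40,-.40,.30)
go(.4649,-.343,.25,-8)
go(.4649,-.343,.25,82)
Tc=K('wrist')[3];o=readout.get_obs();M=R.from_rotvec(o['tool_rot']).as_matrix();print(M.T@(Tc[:3,3]-o['ee_pos']),M.T@Tc[:3,:3])
"
```

```text
pos [ 0.2631 -0.5665  0.2914] yaw -65.1 tilt 0.09 F [-0.19 -0.55 -0.6 ] w 0.087 t 0.15 q6 -0.13
shift cm (current tool axes) [19.43 -9.34 -0.85] turn deg [-0.1 -0.  -0. ]
toolX in world [0.907 0.421 0.   ] toolY [ 0.421 -0.907 -0.001]
pos [ 0.2631 -0.5665  0.2914] yaw -65.1 tilt 0.09 F [-0.19 -0.55 -0.6 ] w 0.087 t 0.15 q6 -0.13
shift cm (current tool axes) [ 27.71 -11.77   4.16] turn deg [ -0.1  -0.1 -57.1]
toolX in world [0.907 0.421 0.   ] toolY [ 0.421 -0.907 -0.001]
pos [ 0.2631 -0.5665  0.2914] yaw -65.1 tilt 0.09 F [-0.19 -0.55 -0.6 ] w 0.087 t 0.15 q6 -0.13
shift cm (current tool axes) [ 27.71 -11.77   4.16] turn deg [-0.1  0.  32.9]
toolX in world [0.907 0.421 0.   ] toolY [ 0.421 -0.907 -0.001]
[ 6.79314959e-02 -8.34291159e-05 -9.36666610e-02] [[ 1.18793849e-04 -9.68930023e-01 -2.47334989e-01]
 [ 9.99999986e-01  1.45012938e-04 -8.77900128e-05]
 [ 1.20929152e-04 -2.47334975e-01  9.68930026e-01]]
```

```bash
python3 -m crank '{"translation":[[4.4,-2.9,0.8],[4.4,-2.9,0.8],[4.4,-2.9,0.8],[4.4,-2.9,0.8],[4.4,-2.9,0.8]],"angular":[[0,0,0],[0,0,0],[0,0,0],[0,0,0],[0,0,0]],"fingers":[0,0,0,0,0]}' 20; python3 -c "
from h import *
go(.40,-.343,.25,82)"
```

```text
clock: 0.78
ee_pos: [0.4031, -0.3391, 0.2492]
tool_rot: [-3.069, -0.666, 0.001]
contact_force: [1.0, -0.0, 0.6]
width: 0.0871
pos [ 0.4031 -0.3391  0.2492] yaw -65.5 tilt 0.08 F [ 1.05 -0.02  0.56] w 0.0871 t 0.78 q6 0.29
shift cm (current tool axes) [-0.44  0.22 -0.08] turn deg [-0.1  0.  32.5]
toolX in world [ 0.91   0.415 -0.   ] toolY [ 0.415 -0.91  -0.001]
```

Tracking is good. Now the turn.

```bash
python3 -m crank '{"translation":[[0,0,0],[0,0,0],[0,0,0],[0,0,0]],"angular":[[0,0,8.1],[0,0,8.1],[0,0,8.1],[0,0,8.1]],"fingers":[0,0,0,0]}' 20; python3 -c "
from h import *
go(.4649,-.343,.134,82)
save('wrist','w1')"
```

```text
clock: 1.27
ee_pos: [0.4047, -0.3334, 0.247]
tool_rot: [-3.128, 0.232, 0.005]
contact_force: [0.5, 0.2, 0.3]
width: 0.087
pos [ 0.4047 -0.3334  0.247 ] yaw -98.5 tilt 0.34 F [0.47 0.22 0.27] w 0.087 t 1.27 q6 0.88
shift cm (current tool axes) [ 6.14  0.11 11.27] turn deg [-0.3  0.2 -0.5]
toolX in world [ 0.989 -0.147 -0.004] toolY [-0.147 -0.989 -0.005]
```

View pics/w1.png

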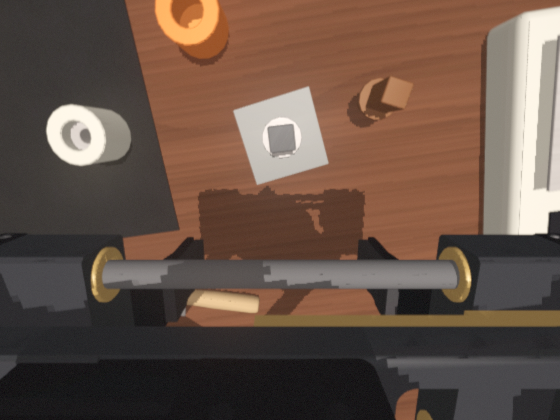

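The wrist view shows the grey stand at (282,137) and the dark square grip of the gauge at (281,139). The brown decoy is at (385,97), and the orange and white pucks are at (190,15) and (85,135).

Run:
```python
from h import *
z=np.load('pics/w1.npz');P=cloud(z);p=z['p']
c=P[90:190,230:330]
m=(c[...,2]>.095)&(c[...,2]<.115)
print(m.sum(),np.median(c[...,2][m]))
q=np.argwhere(m)[:,::-1].astype(np.float32)+[230,90]
r=cv2.minAreaRect(q.astype(np.float32));print('px',r)
for b in cv2.boxPoints(r): print(ray(z,*b,.104).round(4))
print('gauge ctr',ray(z,*r[0],.104).round(4))
b=[ray(z,*b,.104) for b in cv2.boxPoints(r)]
for i in range(4):
    e=b[(i+1)%4]-b[i]; print(np.linalg.norm(e).round(4),np.degrees(np.arctan2(e[1],e[0])).round(1))
# stand
g=cv2.cvtColor(p,cv2.COLOR_RGB2HSV)
m=((g[...,1]<50)&(p.max(2)>110)).astype(np.uint8);m[:80]=0;m[195:]=0;m[:,:225]=0;m[:,335:]=0
cs=max(cv2.findContours(m,0,2)[0],key=cv2.contourArea);r=cv2.minAreaRect(cs);print('stand',r,ray(z,*r[0],.052).round(4))
# white puck
m=(P[...,2]>.046)&(P[...,2]<.058)&(p.min(2)>120);m[:,140:]=0;m[:90]=0;m[180:]=0
q=np.argwhere(m)[:,::-1].astype(np.float32); h=cv2.convexHull(q); e=cv2.fitEllipse(h);print('puck',m.sum(),e,ray(z,*e[0],.053).round(4))
cv2.imwrite('pics/c1.png',cv2.resize(p[85:185,230:330],(600,600),interpolation=cv2.INTER_CUBIC)[:,:,::-1])
```

```text
722 0.10509202341752738
px ((281.153564453125, 138.30545043945312), (27.28243064880371, 26.639802932739258), 83.2901611328125)
[ 0.4777 -0.3326  0.104 ]
[ 0.477  -0.3524  0.104 ]
[ 0.4571 -0.352   0.104 ]
[ 0.4577 -0.3318  0.104 ]
gauge ctr [ 0.4675 -0.3422  0.104 ]
0.0198 -92.0
0.02 179.1
0.0203 88.2
0.02 -2.2
stand ((281.6972351074219, 135.4908447265625), (79.69115447998047, 79.02067565917969), 73.3007583618164) [ 0.4689 -0.3428  0.052 ]
puck 2445 ((77.89537048339844, 135.4536590576172), (56.926918029785156, 66.89315795898438), 123.1053695678711) [ 0.4964 -0.1584  0.053 ]
```

View pics/c1.png

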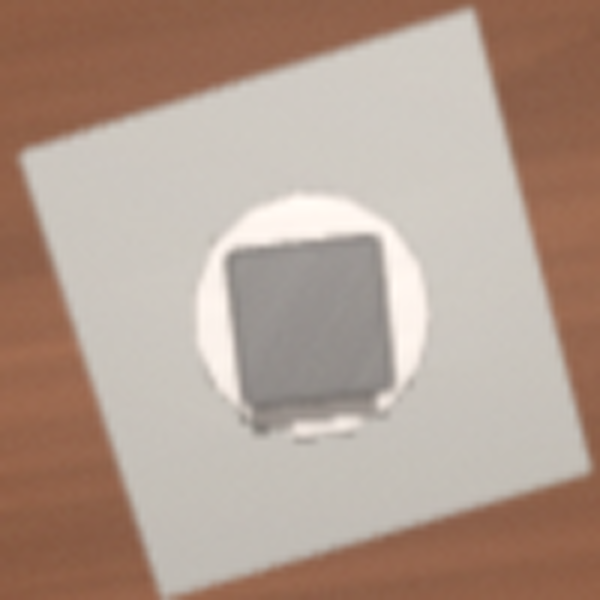

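The crop confirms the steel gauge with its square grip, 20 mm sides, at world yaw −92°. Both views put it within 3 mm. I'll align and descend.

```bash
python3 -m crank '{"translation":[[0,0,0],[3,0,0],[3,0,0]],"angular":[[0,0,-6.5],[0,0,0],[0,0,0]],"fingers":[0,0,0]}' 20; python3 -c "
from h import *
go(.4675,-.3422,.134,-92)"
```

```text
clock: 1.7
ee_pos: [0.4642, -0.3356, 0.2461]
tool_rot: [-3.135, 0.05, 0.007]
contact_force: [-1.1, -0.8, 0.2]
width: 0.0871
pos [ 0.4642 -0.3356  0.2461] yaw -91.8 tilt 0.42 F [-1.11 -0.77  0.24] w 0.0871 t 1.7 q6 0.84
shift cm (current tool axes) [ 0.4   0.72 11.21] turn deg [-0.3  0.3  0.2]
toolX in world [ 0.999 -0.032 -0.005] toolY [-0.032 -0.999 -0.006]
```

```bash
python3 -m crank '{"translation":[[0.4,0.7,0],[0,0,2],[0,0,3],[0,0,3],[0,0,1.6]],"angular":[[-0.3,0.3,0],[0,0,0],[0,0,0],[0,0,0],[0,0,0]],"fingers":[0,0,0,0,0]}' 20; python3 -c "
from h import *
go(.4675,-.3422,.134,-92)"
```

```text
clock: 2.33
ee_pos: [0.4658, -0.3424, 0.1439]
tool_rot: [-3.14, 0.042, 0.002]
contact_force: [0.1, -0.2, -0.6]
width: 0.0872
pos [ 0.4658 -0.3424  0.1439] yaw -91.5 tilt 0.11 F [ 0.1  -0.23 -0.58] w 0.0872 t 2.33 q6 0.83
shift cm (current tool axes) [ 0.17 -0.03  0.99] turn deg [-0.1  0.1  0.5]
toolX in world [ 1.    -0.027 -0.001] toolY [-0.027 -1.    -0.001]
```

```bash
python3 -m crank '{"translation":[[0.2,0,1.0],[0,0,0],[0,0,0],[0,0,0],[0,0,0],[0,0,0]],"angular":[[0,0,0],[0,0,0],[0,0,0],[0,0,0],[0,0,0],[0,0,0]],"fingers":[0,0,255,255,255,255]}' 30; python3 -c "
from h import *
go(.4675,-.3422,.134,-92)"
```

```text
clock: 3.08
ee_pos: [0.4679, -0.3433, 0.1348]
tool_rot: [3.141, -0.041, 0.0]
contact_force: [0.2, -0.6, 1.1]
width: 0.0551
pos [ 0.4679 -0.3433  0.1348] yaw -91.5 tilt 0.0 F [ 0.23 -0.57  1.1 ] w 0.0551 t 3.08 q6 0.83
shift cm (current tool axes) [-0.04 -0.11  0.08] turn deg [ 0.  -0.   0.5]
toolX in world [ 1.    -0.026  0.   ] toolY [-0.026 -1.     0.   ]
```

```bash
python3 -m crank '{"translation":[[0,0,0],[0,0,0],[0,0,0],[0,0,0],[0,0,0],[0,0,0]],"angular":[[0,0,0],[0,0,0],[0,0,0],[0,0,0],[0,0,0],[0,0,0]],"fingers":[255,255,255,255,255,255]}' 30; python3 -c "
from h import *
go(.4675,-.3422,.134,-92)"
```

```text
clock: 3.82
ee_pos: [0.468, -0.3433, 0.1351]
tool_rot: [3.141, -0.041, 0.0]
contact_force: [0.6, -0.5, 0.9]
width: 0.0199
pos [ 0.468  -0.3433  0.1351] yaw -91.5 tilt 0.02 F [ 0.62 -0.54  0.94] w 0.0199 t 3.83 q6 0.83
shift cm (current tool axes) [-0.05 -0.1   0.11] turn deg [ 0.  -0.   0.5]
toolX in world [ 1.    -0.026  0.   ] toolY [-0.026 -1.     0.   ]
```

```bash
python3 -m crank '{"translation":[[0,0,-2],[0,0,-4],[0,0,-4],[0,0,0]],"angular":[[0,0,0],[0,0,0],[0,0,0],[0,0,0]],"fingers":[255,255,255,255]}' 30; python3 -c "
from h import *
go(.425,-.158,.225,-92);F()"
```

```text
clock: 4.32
ee_pos: [0.4676, -0.3429, 0.2395]
tool_rot: [-3.141, 0.041, 0.001]
contact_force: [0.3, 0.7, -2.9]
width: 0.0202
pos [ 0.4676 -0.3429  0.2395] yaw -91.5 tilt 0.04 F [ 0.34  0.73 -2.91] w 0.0202 t 4.33 q6 0.83
shift cm (current tool axes) [ -4.74 -18.37   1.46] turn deg [-0.   0.   0.5]
toolX in world [ 1.    -0.026 -0.001] toolY [-0.026 -1.    -0.001]
[ 0.4676 -0.3429  0.2395] F [ 0.34  0.73 -2.91] M [-0.02  0.03  0.03] w 0.0202 t 4.33
```

```bash
python3 -m crank '{"translation":[[-1.2,-4.6,0],[-1.2,-4.6,0],[-1.2,-4.6,0],[-1.2,-4.6,0],[0,0,0]],"angular":[[0,0,0],[0,0,0],[0,0,0],[0,0,0],[0,0,0]],"fingers":[255,255,255,255,255]}' 30; python3 -c "
from h import *
go(.425,-.158,.225,-92);F()
save('wrist','w2')"
```

```text
clock: 4.95
ee_pos: [0.4199, -0.1513, 0.2337]
tool_rot: [-3.136, 0.045, 0.012]
contact_force: [-0.1, -0.5, -3.0]
width: 0.0195
pos [ 0.4199 -0.1513  0.2337] yaw -91.6 tilt 0.53 F [-0.15 -0.46 -3.05] w 0.0195 t 4.95 q6 1.08
shift cm (current tool axes) [0.53 0.66 0.86] turn deg [-0.3  0.4  0.4]
toolX in world [ 1.    -0.028 -0.007] toolY [-0.029 -1.    -0.005]
[ 0.4199 -0.1513  0.2337] F [-0.15 -0.46 -3.05] M [ 0.   -0.04 -0.04] w 0.0195 t 4.95
```

View pics/w2.png

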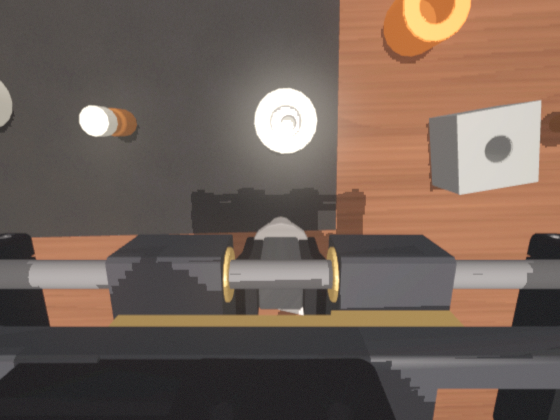

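The wrist view shows the puck at (286,122) with its mouth and a small bore hole at about (289,122), the vial at (100,120), the empty stand hole at (498,149), and the held gauge with its nose at about (281,222).

```bash
cat > bore.py <<'E'
import sys
from h import *
fn=sys.argv[1];u0,v0=int(sys.argv[2]),int(sys.argv[3])
z=np.load('pics/%s.npz'%fn);P=cloud(z);p=z['p']; s=40
c=P[v0-s:v0+s,u0-s:u0+s,2]
m=((c>.046)&(c<.060)).astype(np.uint8)
q=np.argwhere(m)[:,::-1].astype(np.float32)+[u0-s,v0-s]
h=cv2.convexHull(q.astype(np.float32)); e=cv2.fitEllipse(h)
print('top',e,ray(z,*e[0],.053).round(4),'zmed',np.median(c[m>0]))
# mouth hole: pixels lower than .046 inside
for lo,hi,n,hh in [(.030,.0445,'bush top',.041),(-.01,.03,'bore',.041)]:
    mm=((c>lo)&(c<hi)).astype(np.uint8)
    vv,uu=np.mgrid[v0-s:v0+s,u0-s:u0+s]; mm[np.hypot(uu-e[0][0],vv-e[0][1])>0.33*min(e[1])]=0
    if mm.sum()<5: print(n,mm.sum());continue
    q=np.argwhere(mm)[:,::-1].astype(np.float32)+[u0-s,v0-s]
    ce,ra=cv2.minEnclosingCircle(q.astype(np.float32)); print(n,mm.sum(),ce,ra,ray(z,*ce,hh).round(4), 'mean',ray(z,*q.mean(0),hh).round(4))
cv2.imwrite('pics/%s_c.png'%fn,np.hstack([cv2.resize(p[v0-s:v0+s,u0-s:u0+s],(400,400),interpolation=cv2.INTER_CUBIC)[:,:,::-1],cv2.applyColorMap(cv2.resize(np.clip((c+.01)/.07*255,0,255).astype(np.uint8),(400,400),interpolation=cv2.INTER_NEAREST),cv2.COLORMAP_JET)]))
E
python3 bore.py w2 286 122
```

```text
top ((285.3046569824219, 120.68739318847656), (62.17878723144531, 64.82378387451172), 179.6984100341797) [ 0.4966 -0.1564  0.053 ] zmed 0.05417434733092236
bush top 554 (285.0384521484375, 121.73076629638672) 15.56871223449707 [ 0.4961 -0.1563  0.041 ] mean [ 0.4964 -0.1559  0.041 ]
bore 185 (282.8193664550781, 121.16451263427734) 12.770353317260742 [ 0.4966 -0.1543  0.041 ] mean [ 0.4951 -0.1583  0.041 ]
```

View pics/w2_c.png

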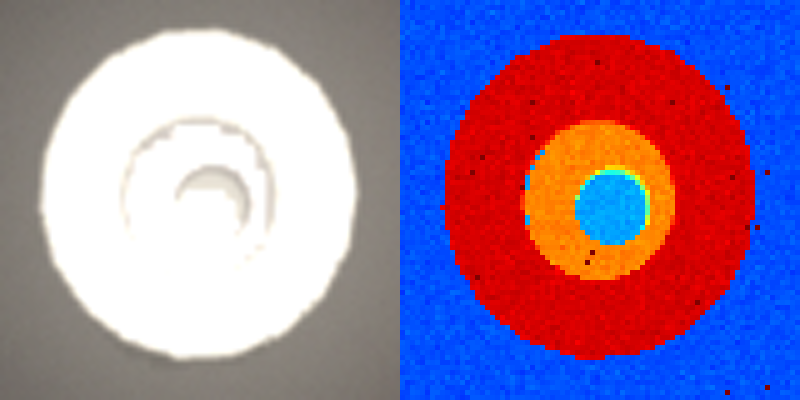

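The bore seen in depth is about 13–14 mm across, which suggests undersize, but I'll settle it with the gauge. First I'll locate the bore and the nose.

Run:
```python
from h import *
z=np.load('pics/w2.npz');P=cloud(z)
c=P[82:162,246:326,2]
def blob(lo,hi,hh,seed):
    m=((c>lo)&(c<hi)).astype(np.uint8); n,l,s,ce=cv2.connectedComponentsWithStats(m,connectivity=4)
    k=l[seed[1],seed[0]]; q=np.argwhere(l==k)[:,::-1].astype(np.float32)
    ct,r=cv2.minEnclosingCircle(q); A=len(q); ctr=q.mean(0)+[246,82]
    w=ray(z,*ctr,hh); dep=float(np.dot(z['T'][:3,2],w-z['T'][:3,3])); print('ctr',ctr,'world',w.round(4),'diam mm',2000*np.sqrt(A/np.pi)*dep/z['f'], 'enc',2*r*dep/z['f']*1000)
blob(-.01,.03,.041,(42,41))
m=((c<.046)).astype(np.uint8);
n,l,s,ce=cv2.connectedComponentsWithStats(m);k=l[40,42];q=np.argwhere(l==k)[:,::-1]+[246,82];print('mouth',q.mean(0),ray(z,*q.mean(0),.053).round(4),len(q))
# predicted nose
o=np.array([.4199,-.1513,.2337]);M=R.from_rotvec([-3.136,.045,.012]).as_matrix()
T=z['T']
for dz in (.125,.124,):
  w=o+M@[0,0,dz]; pc=T[:3,:3].T@(w-T[:3,3]);print('pred nose',pc[:2]/pc[2]*z['f']+[z['cx'],z['cy']],w)
d=z['d'];print(d[200:236:3,281].round(3))
cv2.imwrite('pics/nose.png',cv2.resize(z['p'][190:250,240:330],(720,480),interpolation=cv2.INTER_CUBIC)[:,:,::-1])
```

```text
ctr [288. 123.] world [ 0.4949 -0.1589  0.041 ] diam mm 13.495566777809884 enc 13.089508503829448
mouth [285.31158455 121.60319574] [ 0.4959 -0.1564  0.053 ] 751
pred nose [280.90765878 226.69414015] [ 0.41895299 -0.1506305   0.10870538]
pred nose [280.91012573 227.09184167] [ 0.41896057 -0.15063585  0.10970534]
[0.329 0.33  0.333 0.333 0.333 0.333 0.221 0.18  0.176 0.179 0.177 0.178]
```

View pics/nose.png

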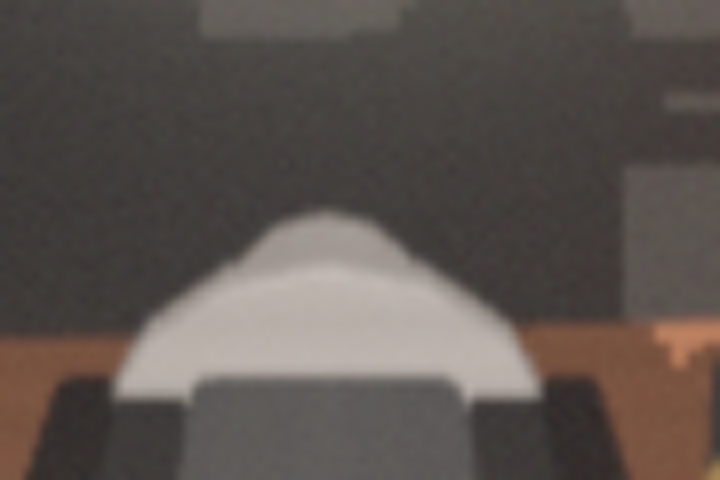

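The nose is on the TCP axis within about 0.5 mm. I'll move over the seen bore of this puck.

```bash
python3 -c "
from h import *
go(.4949,-.1589,.20,-92)"
```

```text
pos [ 0.4205 -0.1527  0.2341] yaw -91.7 tilt 0.45 F [ 0.22 -0.46 -2.95] w 0.0198 t 5.0 q6 1.07
shift cm (current tool axes) [7.48 0.41 3.36] turn deg [-0.2  0.4  0.3]
toolX in world [ 1.    -0.029 -0.007] toolY [-0.029 -1.    -0.004]
```

```bash
python3 -m crank '{"translation":[[3.7,0.2,0],[3.7,0.2,1.5],[0,0,1.5],[0,0,0]],"angular":[[-0.2,0.4,0],[0,0,0],[0,0,0],[0,0,0]],"fingers":[255,255,255,255]}' 30; python3 -c "
from h import *
go(.4949,-.1589,.185,-92)"
```

```text
clock: 5.5
ee_pos: [0.4954, -0.1622, 0.2003]
tool_rot: [3.141, -0.05, -0.004]
contact_force: [-0.4, 0.0, -2.8]
width: 0.0197
pos [ 0.4954 -0.1622  0.2003] yaw -91.8 tilt 0.14 F [-0.4   0.03 -2.83] w 0.0197 t 5.5 q6 1.14
shift cm (current tool axes) [-0.06 -0.32  1.53] turn deg [0.  0.1 0.2]
toolX in world [ 0.999 -0.032 -0.002] toolY [-0.032 -0.999  0.   ]
```

```bash
python3 -m crank '{"translation":[[0,-0.32,0],[0,0,0.8],[0,0,0.7],[0,0,0]],"angular":[[0,0,0],[0,0,0],[0,0,0],[0,0,0]],"fingers":[255,255,255,255]}' 30; python3 -c "
from h import *
go(.4949,-.1589,.170,-92)"
```

```text
clock: 6.0
ee_pos: [0.4942, -0.1596, 0.1854]
tool_rot: [3.14, -0.052, -0.003]
contact_force: [0.5, 0.1, -2.9]
width: 0.0197
pos [ 0.4942 -0.1596  0.1854] yaw -91.9 tilt 0.11 F [ 0.45  0.06 -2.92] w 0.0197 t 6.0 q6 1.14
shift cm (current tool axes) [ 0.07 -0.07  1.53] turn deg [0.1 0.1 0.1]
toolX in world [ 0.999 -0.033 -0.002] toolY [-0.033 -0.999  0.001]
```

```bash
python3 -m crank '{"translation":[[0.07,-0.07,0.5],[0,0,0.5],[0,0,0.4],[0,0,0]],"angular":[[0,0,0],[0,0,0],[0,0,0],[0,0,0]],"fingers":[255,255,255,255]}' 30; python3 -c "
from h import *
go(.4949,-.1589,.166,-92);F()"
```

```text
clock: 6.5
ee_pos: [0.4951, -0.1589, 0.1707]
tool_rot: [3.14, -0.052, -0.002]
contact_force: [0.2, -0.0, -2.9]
width: 0.0196
pos [ 0.4951 -0.1589  0.1707] yaw -91.9 tilt 0.09 F [ 0.25 -0.04 -2.85] w 0.0196 t 6.5 q6 1.14
shift cm (current tool axes) [-0.02 -0.    0.47] turn deg [0.1 0.1 0.1]
toolX in world [ 0.999 -0.033 -0.001] toolY [-0.033 -0.999  0.001]
[ 0.4951 -0.1589  0.1707] F [ 0.25 -0.04 -2.85] M [ 0.07 -0.01 -0.03] w 0.0196 t 6.5
```

Nose at about z 0.046, inside the mouth with no contact. Now down in small steps.

```bash
python3 -m crank '{"translation":[[0,0,0.2],[0,0,0.15],[0,0,0.1]],"angular":[[0,0,0],[0,0,0],[0,0,0]],"fingers":[255,255,255]}' 30; python3 -c "
from h import *
F()"; python3 -m crank '{"translation":[[0,0,0.1],[0,0,0]],"angular":[[0,0,0],[0,0,0]],"fingers":[255,255]}' 30; python3 -c "
from h import *
F()"
```

```text
clock: 6.88
ee_pos: [0.4954, -0.159, 0.1662]
tool_rot: [3.14, -0.052, -0.001]
contact_force: [0.2, -0.3, -2.0]
width: 0.02
[ 0.4954 -0.159   0.1662] F [ 0.25 -0.32 -2.02] M [0.07 0.02 0.01] w 0.02 t 6.88
clock: 7.12
ee_pos: [0.4958, -0.1592, 0.1662]
tool_rot: [3.139, -0.052, 0.0]
contact_force: [0.8, -0.5, -1.6]
width: 0.0196
[ 0.4958 -0.1592  0.1662] F [ 0.84 -0.51 -1.63] M [0.07 0.02 0.01] w 0.0196 t 7.12
```

Stopped on the bush at TCP z 0.166 (nose 0.041), with about 1 N of contact. I'll feel about around the seen bore with gentle pressure.

```bash
python3 -m crank '{"translation":[[-0.1,0,0.25],[-0.1,0.1,0.25],[0,0.1,0.25],[0,0.1,0.25]],"angular":[[0,0,0],[0,0,0],[0,0,0],[0,0,0]],"fingers":[255,255,255,255]}' 30; python3 -c "
from h import *
F()";python3 -m crank '{"translation":[[0.1,0.05,0.25],[0.1,-0.05,0.25],[0.1,-0.1,0.25],[0.1,-0.1,0.25]],"angular":[[0,0,0],[0,0,0],[0,0,0],[0,0,0]],"fingers":[255,255,255,255]}' 30; python3 -c "
from h import *
F()"
```

```text
clock: 7.62
ee_pos: [0.4977, -0.1609, 0.1659]
tool_rot: [-3.14, 0.053, -0.014]
contact_force: [-3.7, 5.4, 15.3]
width: 0.0198
[ 0.4977 -0.1609  0.1659] F [-3.73  5.42 15.27] M [1.6  1.17 0.  ] w 0.0198 t 7.62
clock: 8.12
ee_pos: [0.5052, -0.1597, 0.1657]
tool_rot: [3.14, -0.051, 0.025]
contact_force: [-4.3, 0.3, 13.0]
width: 0.0197
[ 0.5052 -0.1597  0.1657] F [-4.31  0.35 13.02] M [0.13 1.21 0.01] w 0.0197 t 8.12
```

It stays at nose ~0.041 with about 18 N of press across several offsets, and x has drifted. I'll back off and look again before deciding.

```bash
python3 -m crank '{"translation":[[0,0,-0.5],[0,0,-2],[0,0,-4],[-3.5,0,0],[-4,0,0],[0,0,0]],"angular":[[0,0,0],[0,0,0],[0,0,0],[0,0,0],[0,0,0],[0,0,0]],"fingers":[255,255,255,255,255,255]}' 30; python3 -c "
from h import *
go(.425,-.158,.23,-92)
save('wrist','w3');F()"
```

```text
clock: 8.88
ee_pos: [0.427, -0.1569, 0.2304]
tool_rot: [3.14, -0.05, 0.024]
contact_force: [0.3, 1.0, -2.6]
width: 0.02
pos [ 0.427  -0.1569  0.2304] yaw -91.8 tilt 0.88 F [ 0.26  0.95 -2.62] w 0.02 t 8.88 q6 1.07
shift cm (current tool axes) [-0.2   0.12  0.03] turn deg [ 0.1 -0.9  0.2]
toolX in world [ 0.999 -0.032  0.015] toolY [-0.032 -0.999  0.001]
[ 0.4283 -0.1572  0.2308] F [ 0.65  0.24 -2.63] M [-0.   -0.01 -0.01] w 0.0196 t 8.93
```

View pics/w3.png

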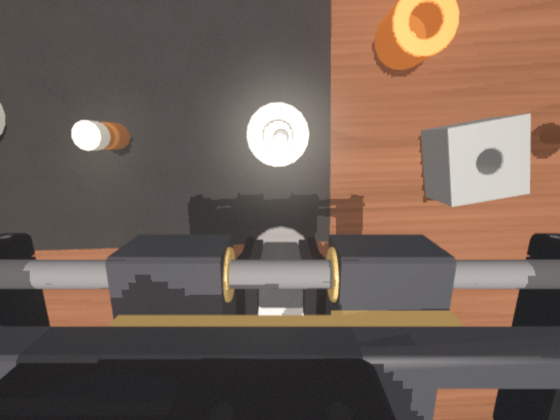

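The gauge has swivelled in the jaws: its nose is no longer visible in front of the collar at (281,228). I'll measure the swivel from the grip's front face in depth, and also check the puck.

```bash
cat > swiv.py <<'E'
import sys
from h import *
def swiv(fn,rv):
    z=np.load('pics/%s.npz'%fn);d=z['d'];v,u=np.mgrid[:420,:560]
    C=np.stack([(u-z['cx'])/z['f']*d,(v-z['cy'])/z['f']*d,d],-1)
    Rt=np.array([[0,-.96893,-.247335],[1,0,0],[0,-.247335,.96893]]) # tool from cam
    Q=C@Rt.T+[.0679,0,-.0937]
    m=(abs(Q[...,1])<.007)&(Q[...,0]>0.004)&(Q[...,0]<.018)&(Q[...,2]>.03)&(Q[...,2]<.074)&(d>0)
    q=Q[m]
    print(fn,len(q),q.min(0).round(4),q.max(0).round(4))
    # x = a + b z robust
    a=np.polyfit(q[:,2],q[:,0],1)
    for _ in range(5):
        r=q[:,0]-np.polyval(a,q[:,2]); k=abs(r-np.median(r))<.0025; a=np.polyfit(q[k,2],q[k,0],1)
    print(' slope deg',np.degrees(np.arctan(a[0])).round(2),'x at z=51mm',np.polyval(a,.051).round(4),k.sum(), 'nose x off', (np.polyval(a,.125)-.010).round(4))
for f in sys.argv[1:]: swiv(f,None)
E
python3 swiv.py w2 w3; python3 bore.py w3 278 135
python3 - <<'E'
import cv2;p=cv2.imread('pics/w3.png');cv2.imwrite('pics/n3.png',cv2.resize(p[200:330,220:340],(600,650),interpolation=cv2.INTER_CUBIC)[:600])
E
```

```text
w2 599 [ 0.0091 -0.007   0.041 ] [0.0104 0.007  0.0739]
 slope deg -0.16 x at z=51mm 0.0097 599 nose x off -0.0005
w3 473 [ 0.0063 -0.007   0.0395] [0.0107 0.007  0.074 ]
 slope deg -6.21 x at z=51mm 0.0091 473 nose x off -0.0089
top ((277.5294494628906, 134.443603515625), (61.813446044921875, 63.87157440185547), 175.80311584472656) [ 0.4965 -0.1564  0.053 ] zmed 0.0541731699009097
bush top 541 (277.6090393066406, 135.13572692871094) 15.359053611755371 [ 0.496  -0.1564  0.041 ] mean [ 0.4964 -0.1558  0.041 ]
bore 184 (275.3694152832031, 134.56716918945312) 12.837006568908691 [ 0.4966 -0.1544  0.041 ] mean [ 0.495 -0.158  0.041]
```

View pics/n3.png

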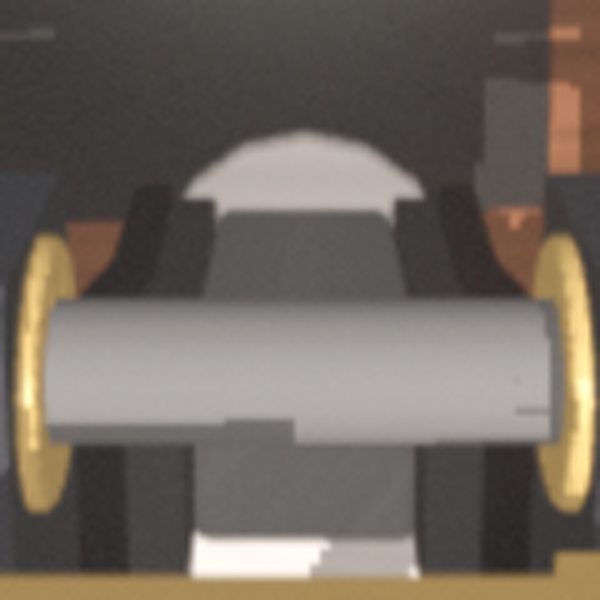

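View pics/w3_c.png

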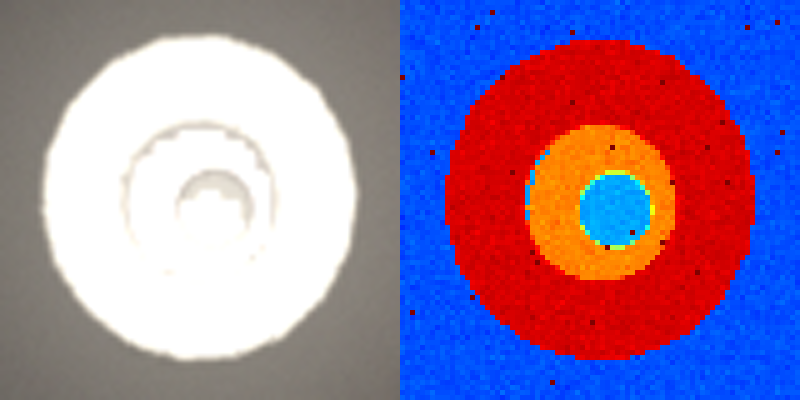

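The grip face slopes 6.2°, with the nose toward −x. The puck hasn't moved and the bush stands as before. I'll grip firmer, counter-turn the tool by 5.3° so the gauge is upright, and move to look at the other puck.

```bash
python3 -m crank '{"translation":[[0,0,0],[0.25,-5,0],[0.25,-5,0],[0.25,-5,0],[0.25,-5,0],[0.25,-5,0],[0.2,-4.5,0],[0,0,0]],"angular":[[0,5.3,0],[0,0,0],[0,0,0],[0,0,0],[0,0,0],[0,0,0],[0,0,0],[0,0,0]],"fingers":[255,255,255,255,255,255,255,255]}' 45; python3 -c "
from h import *
go(.452,.141,.23,-92)
save('wrist','w4');F()"; python3 swiv.py w4
```

```text
clock: 9.93
ee_pos: [0.4606, 0.1456, 0.2338]
tool_rot: [3.133, -0.058, 0.189]
contact_force: [-0.1, 0.4, -2.7]
width: 0.0195
pos [0.4606 0.1456 0.2338] yaw -92.1 tilt 6.91 F [-0.1   0.39 -2.74] w 0.0195 t 9.93 q6 1.77
shift cm (current tool axes) [-0.88  0.49  0.28] turn deg [ 0.  -6.9 -0.1]
toolX in world [ 0.992 -0.037  0.12 ] toolY [-0.037 -0.999  0.   ]
[0.4605 0.1443 0.2337] F [ 0.13 -0.3  -2.43] M [-0.    0.16  0.01] w 0.0195 t 9.97
w4 469 [ 0.0066 -0.007   0.0399] [0.0106 0.007  0.0739]
 slope deg -6.16 x at z=51mm 0.0091 469 nose x off -0.0089
```

View pics/w4.png

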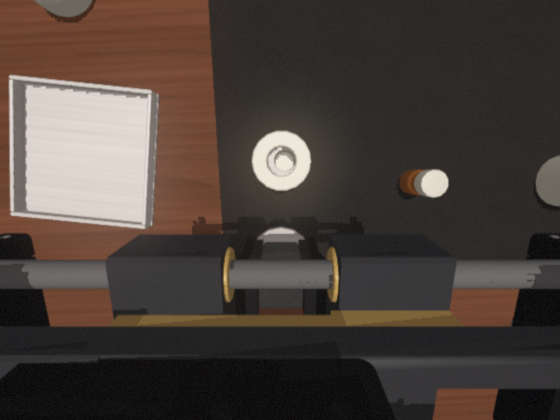

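The wrist view shows the second puck at (281,160) with a bore hole at about (284,160), the tray at (85,152) and the vial at (430,183). The gauge is now 0.7° off vertical. I'll measure the bore and the nose offset.

```bash
python3 bore.py w4 281 160
cat > nose.py <<'E'
from h import *
def blobs(fn,u0,v0,s=40):
    z=np.load('pics/%s.npz'%fn);c=cloud(z)[v0-s:v0+s,u0-s:u0+s,2]
    m=((c>-.01)&(c<.03)).astype(np.uint8)
    vv,uu=np.mgrid[-s:s,-s:s];m[np.hypot(uu,vv)>14]=0
    n,l,st,ce=cv2.connectedComponentsWithStats(m,connectivity=4);k=1+np.argmax(st[1:,4])
    ctr=ce[k]+[u0-s,v0-s];w=ray(z,*ctr,.041);dep=float(z['T'][:3,2]@(w-z['T'][:3,3]))
    print('bore',ctr.round(1),w.round(4),'diam mm',round(2000*np.sqrt(st[k,4]/np.pi)*dep/z['f'],1))
def nose(off=-.0089,dz=.125):
    o=readout.get_obs();M=R.from_rotvec(o['tool_rot']).as_matrix()
    n=o['ee_pos']+M@[off,0,dz]; th=np.arctan((off)/ (dz-.051)); g=M@[np.sin(th),0,np.cos(th)]
    print('nose',n.round(4),'axis tilt deg xy',np.degrees(g[:2]).round(2)); return n
if __name__=='__main__':
    import sys
    if len(sys.argv)>1: blobs(sys.argv[1],int(sys.argv[2]),int(sys.argv[3]))
    nose()
E
python3 nose.py w4 281 160
```

```text
top ((281.0641784667969, 160.5872802734375), (58.538917541503906, 59.53340148925781), 175.1763153076172) [0.5264 0.1428 0.053 ] zmed 0.054142770482057984
bush top 320 (281.1428527832031, 161.2857208251953) 14.44563102722168 [0.5262 0.1427 0.041 ] mean [0.5259 0.145  0.041 ]
bore 327 (280.5, 161.65383911132812) 13.601032257080078 [0.5259 0.1433 0.041 ] mean [0.5265 0.1405 0.041 ]
bore [284.1 160.6] [0.5267 0.1399 0.041 ] diam mm 18.9
nose [0.4667 0.1439 0.1085] axis tilt deg xy [ 0.03 -0.08]
```

View pics/w4_c.png

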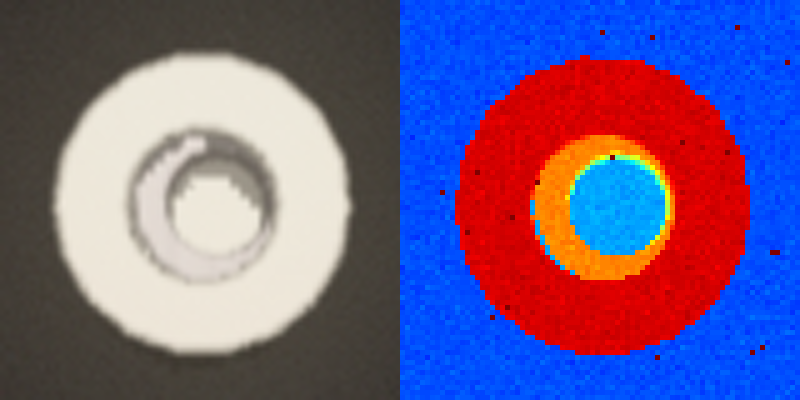

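This bore measures about 19–20 mm, against 13.5 mm in the other, and is 3 mm off the puck axis. I'll take the gauge there.

```bash
python3 -m crank '{"translation":[[3,0.1,0.35],[3,0.1,0.35],[-0.18,0,1.5],[-0.18,0,1.5],[0,0,0],[0,0,0]],"angular":[[0,0,0],[0,0,0],[0,0,0],[0,0,0],[0,0,0],[0,0,0]],"fingers":[255,255,255,255,255,255]}' 45
cat > aim.py <<'E'
import sys
from nose import *
x,y,z=map(float,sys.argv[1:4]); off=float(sys.argv[4]) if len(sys.argv)>4 else -.0089
n=nose(off);o=readout.get_obs();M=R.from_rotvec(o['tool_rot']).as_matrix()
print('shift cm',(M.T@(np.array([x,y,z])-n)*100).round(2),'down 1cm=',(M.T@[0,0,-1.]).round(3));F()
E
python3 aim.py .5267 .1397 .058
```

```text
clock: 10.72
ee_pos: [0.5215, 0.1363, 0.1997]
tool_rot: [3.13, -0.064, 0.181]
contact_force: [0.1, -0.4, -3.1]
width: 0.0198
nose [0.5271 0.1357 0.0745] axis tilt deg xy [-0.24 -0.16]
shift cm [-0.24 -0.4   1.63] down 1cm= [-0.115 -0.003  0.993]
[0.5215 0.1363 0.1997] F [ 0.1  -0.43 -3.14] M [ 0.06  0.13 -0.02] w 0.0198 t 10.72
```

```bash
python3 -m crank '{"translation":[[-0.05,-0.4,0],[-0.1,0,0.8],[-0.1,0,0.8],[0,0,0]],"angular":[[0,0,0],[0,0,0],[0,0,0],[0,0,0]],"fingers":[255,255,255,255]}' 45; python3 aim.py .5267 .1397 .044
```

```text
clock: 11.22
ee_pos: [0.5209, 0.141, 0.1835]
tool_rot: [3.131, -0.063, 0.184]
contact_force: [0.8, 0.2, -3.0]
width: 0.0195
nose [0.5266 0.1405 0.0583] axis tilt deg xy [-0.14 -0.14]
shift cm [-0.16  0.07  1.42] down 1cm= [-0.117 -0.003  0.993]
[0.5209 0.141  0.1835] F [ 0.84  0.22 -3.02] M [0.1  0.13 0.05] w 0.0195 t 11.22
```

```bash
python3 -m crank '{"translation":[[-0.05,0.07,0.5],[-0.06,0,0.5],[-0.05,0,0.4],[0,0,0]],"angular":[[0,0,0],[0,0,0],[0,0,0],[0,0,0]],"fingers":[255,255,255,255]}' 45; python3 aim.py .5267 .1397 .037
```

```text
clock: 11.72
ee_pos: [0.5209, 0.1402, 0.1683]
tool_rot: [3.131, -0.063, 0.184]
contact_force: [-0.3, 0.4, -2.9]
width: 0.0193
nose [0.5267 0.1396 0.0431] axis tilt deg xy [-0.15 -0.15]
shift cm [-0.07 -0.01  0.6 ] down 1cm= [-0.117 -0.003  0.993]
[0.5209 0.1402 0.1683] F [-0.35  0.38 -2.87] M [0.04 0.1  0.  ] w 0.0193 t 11.72
```

In the mouth, free. Gentle steps down.

```bash
python3 -m crank '{"translation":[[-0.02,0,0.2],[-0.02,0,0.2],[-0.02,0,0.15]],"angular":[[0,0,0],[0,0,0],[0,0,0]],"fingers":[255,255,255]}' 45; python3 aim.py .5267 .1397 .037;python3 -m crank '{"translation":[[-0.02,0,0.2],[-0.02,0,0.15]],"angular":[[0,0,0],[0,0,0]],"fingers":[255,255]}' 45; python3 aim.py .5267 .1397 .011
```

```text
clock: 12.1
ee_pos: [0.5214, 0.1402, 0.1629]
tool_rot: [3.131, -0.063, 0.185]
contact_force: [0.3, 0.4, -2.2]
width: 0.0202
nose [0.5272 0.1396 0.0377] axis tilt deg xy [-0.09 -0.14]
shift cm [-0.06 -0.01  0.06] down 1cm= [-0.118 -0.003  0.993]
[0.5214 0.1402 0.1629] F [ 0.33  0.36 -2.23] M [-0.01  0.11 -0.04] w 0.0202 t 12.1
clock: 12.35
ee_pos: [0.5214, 0.1402, 0.1592]
tool_rot: [3.131, -0.063, 0.185]
contact_force: [-0.7, -0.8, -2.1]
width: 0.0199
nose [0.5273 0.1396 0.034 ] axis tilt deg xy [-0.08 -0.14]
shift cm [-0.33 -0.01  2.28] down 1cm= [-0.118 -0.002  0.993]
[0.5214 0.1402 0.1592] F [-0.72 -0.75 -2.06] M [ 0.09  0.19 -0.04] w 0.0199 t 12.35
```

The nose is at 0.034, below the bush top of 0.041, so it's entering the bore freely. Continuing.

```bash
python3 -m crank '{"translation":[[-0.06,0,0.4],[-0.05,0,0.4],[-0.05,0,0.4]],"angular":[[0,0,0],[0,0,0],[0,0,0]],"fingers":[255,255,255]}' 45; python3 aim.py .5267 .1397 .011
```

```text
clock: 12.72
ee_pos: [0.5214, 0.1402, 0.1465]
tool_rot: [3.131, -0.063, 0.186]
contact_force: [-0.1, -0.0, -2.4]
width: 0.0196
nose [0.5273 0.1396 0.0213] axis tilt deg xy [-0.06 -0.14]
shift cm [-0.18 -0.01  1.01] down 1cm= [-0.118 -0.002  0.993]
[0.5214 0.1402 0.1465] F [-0.13 -0.01 -2.4 ] M [0.02 0.19 0.02] w 0.0196 t 12.72
```

```bash
python3 -m crank '{"translation":[[-0.05,0,0.4],[-0.04,0,0.3],[-0.02,0,0.15]],"angular":[[0,0,0],[0,0,0],[0,0,0]],"fingers":[255,255,255]}' 45; python3 aim.py .5267 .1397 .011;python3 -m crank '{"translation":[[-0.02,0,0.15],[-0.02,0,0.1]],"angular":[[0,0,0],[0,0,0]],"fingers":[255,255]}' 45; python3 aim.py .5267 .1397 .011
```

```text
clock: 13.1
ee_pos: [0.5209, 0.1401, 0.1367]
tool_rot: [3.131, -0.063, 0.184]
contact_force: [-0.6, -0.1, -2.8]
width: 0.0203
nose [0.5268 0.1396 0.0115] axis tilt deg xy [-0.12 -0.14]
shift cm [-0.01 -0.01  0.05] down 1cm= [-0.117 -0.003  0.993]
[0.5209 0.1401 0.1367] F [-0.62 -0.06 -2.76] M [0.02 0.13 0.01] w 0.0203 t 13.1
clock: 13.35
ee_pos: [0.5212, 0.1402, 0.1352]
tool_rot: [3.13, -0.063, 0.185]
contact_force: [-6.1, -1.0, 11.3]
width: 0.0197
nose [0.5271 0.1396 0.0101] axis tilt deg xy [-0.1  -0.15]
shift cm [-0.03 -0.01 -0.1 ] down 1cm= [-0.118 -0.003  0.993]
[0.5212 0.1402 0.1352] F [-6.1  -1.05 11.27] M [-0.11  1.25  0.04] w 0.0197 t 13.35
```

It's home, with the collar on the puck and the nose at 0.010–0.011. I'll ease off, release, retract straight up and look.

```bash
python3 -m crank '{"translation":[[0,0,0],[0,0,0],[0,0,0],[0,0,0],[0,0,0]],"angular":[[0,0,0],[0,0,0],[0,0,0],[0,0,0],[0,0,0]],"fingers":[255,150,150,150,150]}' 45; python3 -c "
from h import *
F()"
```

```text
clock: 13.98
ee_pos: [0.5228, 0.1404, 0.1369]
tool_rot: [3.131, -0.063, 0.192]
contact_force: [-0.2, 0.0, -0.5]
width: 0.0358
[0.5228 0.1404 0.1369] F [-0.21  0.01 -0.5 ] M [0.05 0.11 0.03] w 0.0358 t 13.97
```

```bash
python3 -m crank '{"translation":[[0.12,0,-1],[0.35,0,-3],[0.6,0,-5],[0.3,0,-3],[-3.5,0,0],[-3.5,0,0],[0,0,0]],"angular":[[0,0,0],[0,0,0],[0,0,0],[0,-3,0],[0,-4,0],[0,0,0],[0,0,0]],"fingers":[150,60,0,0,0,0,0]}' 30; python3 -c "
from h import *
go(.4253,-.1573,.23,-92)
save('wrist','w5');F()"
```

```text
clock: 14.85
ee_pos: [0.451, 0.1436, 0.2641]
tool_rot: [3.14, -0.064, 0.001]
contact_force: [0.2, -0.3, 0.0]
width: 0.0843
pos [0.451  0.1436 0.2641] yaw -92.3 tilt 0.08 F [ 0.17 -0.28  0.03] w 0.0843 t 14.85 q6 1.75
shift cm (current tool axes) [-1.35 30.16  3.44] turn deg [ 0.1 -0.1 -0.3]
toolX in world [ 0.999 -0.04   0.001] toolY [-0.04  -0.999  0.001]
[0.4521 0.1434 0.2644] F [-0.15 -0.43  0.7 ] M [ 0.03 -0.02  0.01] w 0.0855 t 14.9
```

View pics/w5.png

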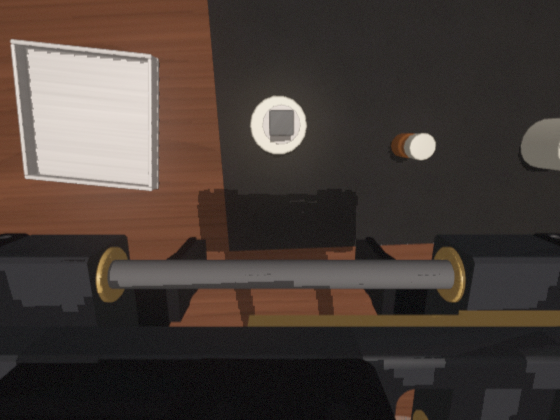

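The wrist view shows the gauge standing home in the puck (grip at (281,122)), with the tray at (90,117) and the vial at (415,147). I'll check the heights and locate the tray.

Run:
```python
from h import *
z=np.load('pics/w5.npz');P=cloud(z);p=z['p']
c=P[90:160,240:320]; m=(c[...,2]>.09)
q=(np.argwhere(m)[:,::-1]+[240,90]).astype(np.float32); r=cv2.minAreaRect(q)
print('gauge top',m.sum(),np.median(c[...,2][m]).round(4),r,ray(z,*r[0],.105).round(4))
m=((P[...,2]>.046)&(P[...,2]<.060));m[:,:240]=0;m[:,320:]=0;m[180:]=0
q=np.argwhere(m)[:,::-1].astype(np.float32);e=cv2.fitEllipse(cv2.convexHull(q));print('puck top',ray(z,*e[0],.053).round(4))
# tray: bare metal low-sat region
h=cv2.cvtColor(p,cv2.COLOR_RGB2HSV);m=((h[...,1]<50)&(p.max(2)>70)).astype(np.uint8);m[:,170:]=0;m[205:]=0
cs=max(cv2.findContours(m,0,2)[0],key=cv2.contourArea);r=cv2.minAreaRect(cs);b=[ray(z,*x,.02) for x in cv2.boxPoints(r)]
print('tray',r,ray(z,*r[0],.02).round(4))
for i in range(4): d=b[(i+1)%4]-b[i];print(b[i].round(4),np.linalg.norm(d).round(4),np.degrees(np.arctan2(d[1],d[0])).round(1))
m=(P[...,2]>.014)&(P[...,2]<.026);m[:,170:]=0;m[205:]=0
q=np.argwhere(m)[:,::-1].astype(np.float32);print('rim',len(q),cv2.minAreaRect(P[m][:,:2].astype(np.float32)))
```

```text
gauge top 662 0.1062 ((275.9765930175781, 121.06150817871094), (69.48137664794922, 63.07027053833008), 2.385944128036499) [0.5283 0.1442 0.105 ]
puck top [0.5266 0.1428 0.053 ]
tray ((83.81024932861328, 114.94490814208984), (161.2830352783203, 137.4207305908203), 5.572198390960693) [0.5459 0.3474 0.02  ]
[0.4862 0.4561 0.02  ] 0.1436 -20.3
[0.6208 0.4061 0.02  ] 0.1592 -97.4
[0.6002 0.2483 0.02  ] 0.1426 166.6
[0.4615 0.2812 0.02  ] 0.1766 82.0
rim 3203 ((0.5414143800735474, 0.3468109667301178), (0.14181570708751678, 0.14058347046375275), 82.0886001586914)
```

The gauge top reads 0.106 m (0.105 expected), so it's fully home. The tray rim is 0.142 × 0.141 m, centred at (0.541, 0.347), yaw −8°. Now I'll fetch the reject puck at (0.496, −0.156).

```bash
python3 -m crank '{"translation":[[0.95,5,0],[0.95,5,0],[0.95,5,0],[0.95,5,0],[0.95,5,0],[0.95,5,0],[0,0,0]],"angular":[[0,0,0],[0,0,0],[0,0,0],[0,0,0],[0,0,0],[0,0,0],[0,0,0]],"fingers":[0,0,0,0,0,0,0]}' 30; python3 -c "
from h import *
go(.4961,-.1564,.15,-92)"
```

```text
clock: 15.78
ee_pos: [0.5051, -0.1704, 0.2689]
tool_rot: [3.137, -0.06, 0.021]
contact_force: [-0.4, 0.9, 0.2]
width: 0.0867
pos [ 0.5051 -0.1704  0.2689] yaw -92.2 tilt 0.78 F [-0.39  0.89  0.16] w 0.0867 t 15.78 q6 1.13
shift cm (current tool axes) [-1.11 -1.4  11.87] turn deg [ 0.2 -0.8 -0.2]
toolX in world [ 0.999 -0.038  0.013] toolY [-0.038 -0.999  0.003]
```

```bash
python3 -m crank '{"translation":[[-1.0,-1.4,0],[0,0,3],[0,0,4],[0,0,4],[0,0,0]],"angular":[[0.2,-0.8,0],[0,0,0],[0,0,0],[0,0,0],[0,0,0]],"fingers":[0,0,0,0,0]}' 30; python3 -c "
from h import *
go(.4961,-.1564,.087,-92)"
```

```text
clock: 16.4
ee_pos: [0.4948, -0.1481, 0.1575]
tool_rot: [-3.139, 0.052, 0.003]
contact_force: [-0.3, -0.3, 0.2]
width: 0.0873
pos [ 0.4948 -0.1481  0.1575] yaw -91.9 tilt 0.17 F [-0.33 -0.29  0.21] w 0.0873 t 16.4 q6 1.16
shift cm (current tool axes) [0.17 0.84 7.05] turn deg [-0.1  0.1  0.1]
toolX in world [ 0.999 -0.033 -0.002] toolY [-0.033 -0.999 -0.002]
```

```bash
python3 -m crank '{"translation":[[0.17,0.84,0],[0,0,0],[0,0,1.5]],"angular":[[0,0,0],[0,0,0],[0,0,0]],"fingers":[0,0,0]}' 30; python3 -c "
from h import *
go(.4961,-.1564,.087,-92)"
```

```text
clock: 16.77
ee_pos: [0.4999, -0.157, 0.1483]
tool_rot: [3.139, -0.048, 0.011]
contact_force: [0.2, 0.1, -0.5]
width: 0.0871
pos [ 0.4999 -0.157   0.1483] yaw -91.7 tilt 0.41 F [ 0.15  0.12 -0.46] w 0.0871 t 16.77 q6 1.15
shift cm (current tool axes) [-0.43 -0.06  6.12] turn deg [ 0.1 -0.4  0.3]
toolX in world [ 1.    -0.03   0.007] toolY [-0.03  -1.     0.002]
```

```bash
python3 -m crank '{"translation":[[-0.4,-0.06,0],[0,0,1.5],[0,0,1.5],[0,0,1.5],[0,0,0]],"angular":[[0.1,-0.4,0],[0,0,0],[0,0,0],[0,0,0],[0,0,0]],"fingers":[0,0,0,0,0]}' 30; python3 -c "
from h import *
go(.4961,-.1564,.087,-92)"
```

```text
clock: 17.4
ee_pos: [0.4941, -0.1558, 0.0983]
tool_rot: [-3.139, 0.049, 0.006]
contact_force: [0.4, -0.3, -0.5]
width: 0.0874
pos [ 0.4941 -0.1558  0.0983] yaw -91.8 tilt 0.24 F [ 0.38 -0.32 -0.45] w 0.0874 t 17.4 q6 1.14
shift cm (current tool axes) [0.2  0.06 1.12] turn deg [-0.1  0.2  0.2]
toolX in world [ 1.    -0.031 -0.004] toolY [-0.031 -1.    -0.002]
```

```bash
python3 -m crank '{"translation":[[0.2,0.06,1.0],[0,0,0.1],[0,0,0],[0,0,0],[0,0,0],[0,0,0],[0,0,0]],"angular":[[-0.1,0.2,0],[0,0,0],[0,0,0],[0,0,0],[0,0,0],[0,0,0],[0,0,0]],"fingers":[0,0,255,255,255,255,255]}' 25; python3 -c "
from h import *
go(.4961,-.1564,.087,-92)"
```

```text
clock: 18.27
ee_pos: [0.4973, -0.1569, 0.0877]
tool_rot: [3.14, -0.049, 0.003]
contact_force: [-0.3, -0.2, -0.8]
width: 0.0544
pos [ 0.4973 -0.1569  0.0877] yaw -91.8 tilt 0.14 F [-0.28 -0.15 -0.79] w 0.0544 t 18.27 q6 1.15
shift cm (current tool axes) [-0.12 -0.05  0.07] turn deg [ 0.1 -0.1  0.2]
toolX in world [ 1.    -0.031  0.002] toolY [-0.031 -1.     0.001]
```

```bash
python3 -m crank '{"translation":[[0,0,0],[0,0,-2],[0,0,-5],[0,0,-5],[0,0,-5],[0,0,0]],"angular":[[0,0,0],[0,0,0],[0,0,0],[0,0,0],[0,0,0],[0,0,0]],"fingers":[255,255,255,255,255,255]}' 30; python3 -c "
from h import *
go(.541,.347,.26,-98);F()"
```

```text
clock: 19.02
ee_pos: [0.4949, -0.1558, 0.2595]
tool_rot: [-3.139, 0.049, 0.007]
contact_force: [0.8, 0.3, -2.4]
width: 0.0545
pos [ 0.4949 -0.1558  0.2595] yaw -91.8 tilt 0.28 F [ 0.76  0.28 -2.41] w 0.0545 t 19.02 q6 1.15
shift cm (current tool axes) [ 3.04e+00 -5.04e+01  3.00e-02] turn deg [-0.1  0.3  6.2]
toolX in world [ 1.    -0.031 -0.004] toolY [-0.031 -1.    -0.002]
[ 0.4949 -0.1558  0.2595] F [ 0.76  0.28 -2.41] M [ 0.   -0.03  0.05] w 0.0545 t 19.02
```

The puck is held (about 2.2 N load). Carrying it high past the vial and the gauge to the tray.

```bash
python3 -m crank '{"translation":[[0.3,-5,0],[0.3,-5,0],[0.3,-5,0],[0.3,-5,0],[0.3,-5,0],[0.3,-5,0],[0.3,-5,0],[0.3,-5,0]],"angular":[[0,0,0],[0,0,0],[0,0,0],[0,0,0],[0,0,0],[0,0,0],[0,0,0],[0,0,0]],"fingers":[255,255,255,255,255,255,255,255]}' 30; python3 -m crank '{"translation":[[0.3,-5,0],[0,-3.5,0],[0,0,0],[0,0,0]],"angular":[[0,0,0],[0,0,0],[0,0,3],[0,0,3]],"fingers":[255,255,255,255]}' 30; python3 -c "
from h import *
go(.541,.347,.15,-98);F()"
```

```text
clock: 20.02
ee_pos: [0.5263, 0.251, 0.244]
tool_rot: [3.14, -0.062, -0.04]
contact_force: [0.4, 0.1, -2.6]
width: 0.0543
clock: 20.52
ee_pos: [0.5275, 0.3415, 0.2323]
tool_rot: [3.124, -0.222, -0.061]
contact_force: [-0.2, 0.4, -2.5]
width: 0.0544
pos [0.5275 0.3415 0.2323] yaw -98.1 tilt 2.3 F [-0.16  0.36 -2.47] w 0.0544 t 20.52 q6 2.15
shift cm (current tool axes) [ 1.58 -0.84  8.16] turn deg [ 0.7  2.2 -0.1]
toolX in world [ 0.989 -0.141 -0.038] toolY [-0.141 -0.99   0.012]
[0.5275 0.3415 0.2323] F [-0.16  0.36 -2.47] M [ 0.01 -0.    0.02] w 0.0544 t 20.52
```

```bash
python3 -m crank '{"translation":[[1.4,-0.8,0],[0,0,2.5],[0,0,3],[0,0,2],[0,0,0]],"angular":[[0.7,2.2,0],[0,0,0],[0,0,0],[0,0,0],[0,0,0]],"fingers":[255,255,255,255,255]}' 30; python3 -c "
from h import *
go(.541,.347,.100,-98);F()"
```

```text
clock: 21.15
ee_pos: [0.5432, 0.3467, 0.147]
tool_rot: [3.132, -0.215, 0.001]
contact_force: [-0.5, -0.5, -2.9]
width: 0.0544
pos [0.5432 0.3467 0.147 ] yaw -97.9 tilt 0.13 F [-0.52 -0.51 -2.88] w 0.0544 t 21.15 q6 2.16
shift cm (current tool axes) [-0.22 -0.01  4.7 ] turn deg [ 0.1 -0.1  0.1]
toolX in world [ 0.991 -0.137  0.001] toolY [-0.137 -0.991  0.002]
[0.5432 0.3467 0.147 ] F [-0.52 -0.51 -2.88] M [0.03 0.07 0.02] w 0.0544 t 21.15
```

```bash
python3 -m crank '{"translation":[[-0.2,0,2],[0,0,1.5],[0,0,1.2],[0,0,0.5],[0,0,0.3]],"angular":[[0,0,0],[0,0,0],[0,0,0],[0,0,0],[0,0,0]],"fingers":[255,255,255,255,255]}' 30; python3 -c "
from h import *
go(.541,.347,.0887,-98);F()"
```

```text
clock: 21.78
ee_pos: [0.5427, 0.3473, 0.0898]
tool_rot: [3.134, -0.214, 0.007]
contact_force: [0.4, 0.2, -3.1]
width: 0.0542
pos [0.5427 0.3473 0.0898] yaw -97.8 tilt 0.25 F [ 0.43  0.23 -3.1 ] w 0.0542 t 21.77 q6 2.16
shift cm (current tool axes) [-0.17  0.05  0.11] turn deg [ 0.  -0.2  0.2]
toolX in world [ 0.991 -0.136  0.004] toolY [-0.136 -0.991  0.   ]
[0.5427 0.3473 0.0898] F [ 0.43  0.23 -3.1 ] M [ 0.06  0.03 -0.04] w 0.0542 t 21.77
```

```bash
python3 -m crank '{"translation":[[0,0,0.15],[0,0,0]],"angular":[[0,0,0],[0,0,0]],"fingers":[255,255]}' 30; python3 -c "
from h import *
F()"
```

```text
clock: 22.02
ee_pos: [0.5432, 0.3475, 0.0892]
tool_rot: [3.134, -0.214, 0.008]
contact_force: [0.3, 0.1, -2.4]
width: 0.0543
[0.5432 0.3475 0.0892] F [ 0.34  0.09 -2.4 ] M [0.06 0.03 0.04] w 0.0543 t 22.02
```

Touching down (load easing at TCP 0.089). Release to about 75 mm and retract.

```bash
python3 -m crank '{"translation":[[0,0,0.05],[0,0,0],[0,0,0],[0,0,0],[0,0,0]],"angular":[[0,0,0],[0,0,0],[0,0,0],[0,0,0],[0,0,0]],"fingers":[255,35,35,35,35]}' 30; python3 -c "
from h import *
F()"; python3 -m crank '{"translation":[[0,0,-1],[0,0,-3],[0,0,-5],[0,0,-5],[-4,0,-2],[-4,0,-2],[0,0,0]],"angular":[[0,0,0],[0,0,0],[0,0,0],[0,0,0],[0,0,0],[0,0,0],[0,0,0]],"fingers":[35,35,35,35,35,35,35]}' 30;  python3 -c "
from h import *
save('wrist','w6');save('top','t6');save('scene','s6');F()"
```

```text
clock: 22.65
ee_pos: [0.5448, 0.3483, 0.091]
tool_rot: [-3.132, 0.214, -0.015]
contact_force: [-0.7, 1.0, 0.4]
width: 0.0745
[0.5448 0.3483 0.091 ] F [-0.68  0.95  0.38] M [0.02 0.07 0.05] w 0.0745 t 22.65
clock: 23.52
ee_pos: [0.4627, 0.3592, 0.2811]
tool_rot: [-3.129, 0.215, -0.02]
contact_force: [0.4, -0.3, 0.2]
width: 0.075
[0.4641 0.3579 0.2776] F [ 0.18  0.33 -0.7 ] M [0.05 0.01 0.01] w 0.0752 t 23.68
```

View pics/w6.png

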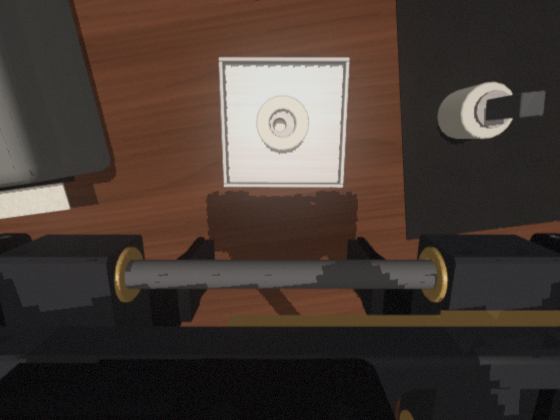

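View pics/t6.png

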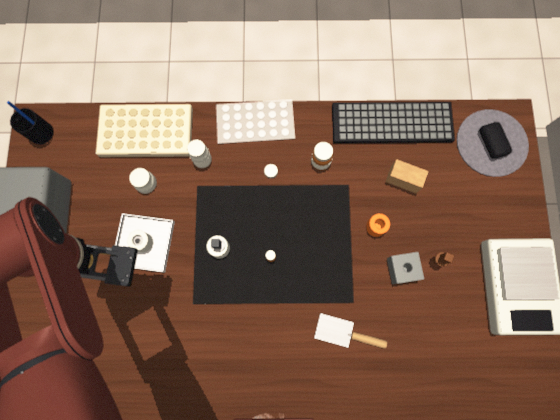

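View pics/s6.png

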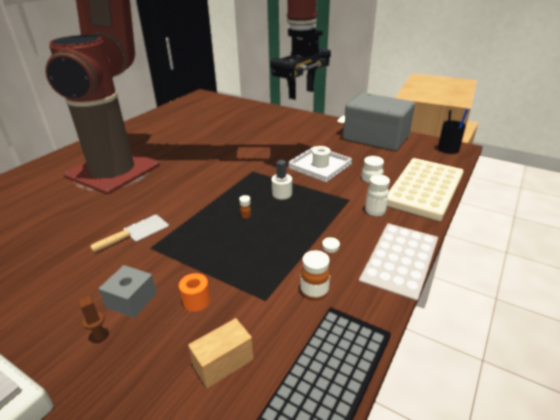

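The wrist, top and scene views agree: the reject puck stands upright mid-tray (wrist (283,122), tray centre (284,122)), the gauge stands in the other puck (top (217,245)), and nothing else has moved. One last numeric check.

Run:
```python
from h import *
z=np.load('pics/w6.npz');P=cloud(z)
m=(P[...,2]>.046)&(P[...,2]<.062);m[:,:240]=0;m[:,330:]=0;m[190:]=0;m[:70]=0
q=np.argwhere(m)[:,::-1].astype(np.float32);e=cv2.fitEllipse(cv2.convexHull(q));pts=P[m]
k=np.linalg.lstsq(np.c_[pts[:,:2],np.ones(len(pts))],pts[:,2],rcond=None)[0]
print('reject top',ray(z,*e[0],.054).round(4),np.median(pts[:,2]).round(4),'slope deg',np.degrees(k[:2]).round(1))
m=(P[...,2]>.014)&(P[...,2]<.026);m[:,:200]=0;m[:,365:]=0;m[200:]=0
print('tray',cv2.minAreaRect(P[m][:,:2].astype(np.float32)))
z=np.load('pics/t6.npz');P=cloud(z)[225:268,196:240].reshape(-1,3)
for lo,hi in((.044,.06),(.09,.12)):
    Q=P[(P[:,2]>lo)&(P[:,2]<hi)];print(len(Q),np.median(Q,0).round(4))
```

```text
reject top [0.543  0.3481 0.054 ] 0.0551 slope deg [-0.2 -0.1]
tray ((0.5410354137420654, 0.34705835580825806), (0.14020568132400513, 0.13946107029914856), 82.05918884277344)
236 [0.5176 0.1381 0.0524]
77 [0.5238 0.1379 0.1032]
```

```bash
python3 -c "
from bench import manip,readout
print(manip.finish_job(), readout.get_obs()['clock'])"
```

```text
the job is handed in; nothing more can be done
the job is handed in; nothing more can be done
```

The gauge is standing fully home in the puck that passed, near (0.526, 0.143), and the other puck is upright in the reject tray. The job is handed in at about 24 s of the 72 s allowed; no verdict was reported.

- **Rejected puck:** in the puck near (0.496, −0.156) the nose stopped on the bush, about 38 mm above the puck's underside. It stayed there while I felt about with up to roughly 18 N of downward force. Depth from the wrist camera also showed a bore of about 13.5 mm.
- **Passed puck:** the gauge slid freely into the other puck. Its bore looked about 19–20 mm across and 3 mm off the puck's axis.
- **Trouble on the way:** while I was feeling about, the gauge swivelled about 6° in the jaws. This meant the search drifted to one side instead of covering an even patch. I measured the swivel, turned the tool to stand the gauge upright again, and gripped harder for the second puck.
- **Last checks:**
  - The gauge top read 0.106 m in the wrist camera and 0.103 m in the overhead one, against 0.105 m expected when home.
  - The rejected puck is about 2 mm from the tray centre, its top is level to 0.2°, and its height is right.
  - In the final pictures the other things on the counter look unmoved, and the robot is clear of everything.

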